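# Set up the food processor for slicing

## Task

Set the food processor up for slicing: first slide the drive stem over the spindle in the bowl until it stands fully home, then fit the slicing disc (not the grating disc) over the top of the stem so that it lies level, fully home on the stem's collar. Lower each part into place rather than dropping it, and leave everything else on the worktop where it is.

Things in the scene. Friction and masses are not known exactly. Their poses are not given: they have to be found in the camera images.
- processor: Cream food processor, fixed to the worktop; its place and yaw vary. Origin: on the worktop (z 0) exactly under the spindle axis, z up. A round platform (radius 100, 55 high) carries the clear open bowl, whose floor is 60 above the worktop. In its middle a grey coupling seat (radius 20, top 66 above the worktop) from which the spindle rises.
- bowl_rim (a point): Centre of the bowl's mouth, on the spindle axis, at the height of its grey rim: 165 above the worktop. Inner radius of the bowl here 92, outer radius 97. The bowl's grey handle sticks out along the processor's -x as far as 150 from the axis, up to 162 above the worktop.
- motor_top (a point): Centre of the top face of the cream motor housing beside the bowl, 215 above the worktop, 163 from the spindle axis along the processor's +y. The housing is 150 (processor's x) by 118 (its y); with its trim it begins 102 from the spindle axis.
- spindle_tip (a point): Centre of the top end of the upright steel spindle in the bowl, 125 above the worktop. The spindle is round, 16 in diameter, rigid, does not turn, with a 6 long chamfer to 8 in diameter at its tip; it stands 59 above the coupling seat.
- stem: Drive stem: cream plastic sleeve standing upright, 114 tall, 0.06 to 0.13 kg. Origin: centre of its lower end; z up; yaw is of no account. Sleeve 32 in diameter (36 over its ribs), open below: round bore 19.6 in diameter, 79 deep, slides over the spindle. Grey collar 44 in diameter from 79 to 84 above the origin. Fully home, its lower end rests on the coupling seat, 66 above the worktop.
- stem_top (a point): Centre of the top of the stem, 114 above its origin: the top of a round cream post, 18 in diameter, from 84 to 114 above the stem's origin (last 4 chamfered), good to grip from above; later it carries the disc.
- slicing_disc: Slicing disc: steel, 166 in diameter, 4 thick (cream edge 6), one long radial blade and slot (along its +x) on its upper face; lies flat, 0.13 to 0.25 kg. Origin: centre of its underside; z up. Fully home, its underside rests on the stem's collar, 150 above the worktop, inside the bowl's rim.
- slicing_disc_hub (a point): Centre of the top of the slicing disc's hub, 34 above its underside. The hub is cream, 38 in outer diameter, good to grip from above, with a round hole of 23 diameter right through, which fits over the stem's 18 post.
- grating_disc: Bystander. Grating disc of the same size and hub as the slicing disc, but with rings of small dark holes and teeth instead of a blade; lies flat. It may lie on either side. Origin: centre of its underside.
- chopping_blade: Bystander. Chopping blade standing upright: cream hub of 38 diameter, 112 tall, with two flat steel blades reaching 85 from the axis at 12 and 40 above the worktop. Origin: centre of its lower end.
- lid: Bystander. Clear lid with grey edge, 198 diameter, 14 thick, with a feed tube 60 by 95 that rises to 100. Origin: centre of its underside.
- pusher: Bystander. Cream feed-tube pusher with grey cap, 64 by 98, 95 tall. Origin: centre of its underside.
- bean_jar: Bystander. Tall clip-top glass jar of brown beans, 84 diameter (copper clip a little more), 160 tall, upright. Origin: centre of its underside.
- pepper_mill: Bystander. Dark wooden pepper mill, 60 diameter at the foot, 175 tall, upright. Origin: centre of its underside. Stem, bean jar and pepper mill may stand in one another's places.
- salt_jar: Bystander. Low clip-top jar of salt, 76 diameter, 85 tall. Origin: centre of its underside.
Mind the look-alikes: they are no part of the job. What is shaped like the stem but pink or turquoise is not meant.

How it is judged:
By the outcome, as a careful person would: the job done as asked, in the order asked, and still so for the second after the job is handed in, with the robot touching nothing.
It also fails if it takes over 67 s, if anything falls off the work surface, if the arm or the gripper's body presses on something with over 40 N, if the wrist force passes 120 N, or if a joint passes its speed limit or range.

## Robot

A 6-joint arm with a two-finger parallel gripper is mounted at the origin on the work surface. World frame = base frame: x ahead of the robot, y to its left, z up, the work surface at z = 0. Lengths are in mm, angles in rad, forces in N, time in s.
With the tool pointing down it reaches from about 350 to 975 mm from the base axis. Payload 7.1 kg.
Tool frame: the origin (TCP) lies on the front face of the gripper's body, between the roots of the fingers; the fingertips stand 80 mm ahead of it and the grasp point (between the pads) lies 61 mm ahead of it (env.tips_ahead is the distance from the TCP to the fingertips, in mm); z points along the fingers, y is the line along which they close (so a half turn about z gives the same grasp; the last joint's range is limited). The gripper opens to 88 mm and grips with 3 to 60 N. Pads are 20 mm wide; open, the fingers measure 115 mm over their backs; the gripper's body (75 mm by 178 mm) begins 61 mm behind the grasp point.
Start: joints at [1.111, 0.423, 1.63, -0, 1.089, -0.019], TCP at [266.632, 565.255, 302.675] pointing down, gripper open.
Joint ranges: [-3, 3], [-0.9, 2.11], [0.09, 2.58], [-1.31, 4.45], [0.11, 2.69], [-2.54, 2.54]. Speed limits (rad/s): [2.39, 2.39, 3.01, 3.14, 3.14, 3.14].

## Interface

Orientations are given as a unit quaternion [x, y, z, w].
In Python, from station import env, set_gripper, viewer, workorder gives the robot as it stands. Calls block until the motion is done:
- env.reach(position, orientation): joint-space move of the TCP to a pose.
- env.move_l(position, rot=None, rate=150, f_stop=None): straight line of the TCP; rot=None keeps the orientation; rate is the mean speed in mm/s. With f_stop (N) it stops when the force on the tool has changed by that much, and returns True; else False.
- env.move_joints(angles): joint-space move.
- set_gripper(opening): finger opening in mm; the grip force is fixed at half the most; returns when the fingers have stopped.
- env.hold(seconds).
- env.ik(position, orientation): joint angles nearest the present ones, or None.
- env.read_state(): the state.
- viewer.camera(name): name is "scene" or "side" or "wrist"; returns the picture (480x640x3 uint8, blue, green, red); there is no depth.
- viewer.camera_params(name): a dict with "fx", "fy", "cx", "cy" (pixels), "pose" (4x4, takes a point from camera to world coordinates); the wrist camera has in their place "tool_from_camera" (4x4, takes a point from camera to tool coordinates, whose origin is the TCP and whose axes are the flange's). Camera axes: x right, y up, looking along -z (the intrinsics and any distortion apply to the point x, -y, -z); pixel columns grow to the right and rows downward; lengths in mm; the calibration is good to about 2 mm. The wrist camera is an equidistant fisheye: a pixel r from the principal point sees the ray r / f radians off the axis. A picture is of the moment at which its call begins: read the wrist's pose just before it. camera_params takes no time and is no camera call.
A pose or a line that the arm cannot do raises env.IKError and nothing moves.
- workorder.sign_off(): hands the job in; it is judged then, once.
The state is a dict: "time_s": time; "qpos": joint angles; "dq": joint speeds; "tau": joint torques, N m; "tool_pos": TCP position; "orientation": TCP orientation; "force": force on the tool from outside, world axes, zero at the start; "wrist_torque": the same for the moment, N m; "width": finger opening in mm; "grip_force": force on a finger pad.
Only numpy, scipy, OpenCV 4.12 (cv2) and the standard library are available. Lean on these libraries where they do the work, as an engineer would, in place of code of your own. Each camera call takes 0.05 s, during which the arm holds its last target. There are 200 camera calls.

## Working session

There is one attempt and no reset: what is moved stays moved. The work goes in short steps, each a Python script; the robot and the scene stay as the last script left them, time stands still between calls to the robot, and variables do not carry over. Pictures are saved under pics/ and viewed, at most 10 in all, crops included, and the job is handed in when it is done.

```bash
ls; mkdir -p pics
python3 - <<'E'
from station import env, viewer
import cv2, numpy as np
for n in("scene","side","wrist"):
    cv2.imwrite(f"pics/{n}0.png",viewer.camera(n))
    print(n,{k:np.round(v,3).tolist() if not isinstance(v,str) else v for k,v in viewer.camera_params(n).items()})
s=env.read_state();print(s)
E
```

```text
pics
scene {'fx': 512.184, 'fy': 512.184, 'cx': 319.929, 'cy': 252.78, 'pose': [[0.572, -0.7, 0.428, 1139.926], [0.82, 0.489, -0.298, -305.218], [-0.001, 0.521, 0.854, 1167.419], [0.0, 0.0, 0.0, 1.0]]}
side {'fx': 577.93, 'fy': 577.93, 'cx': 322.018, 'cy': 246.903, 'pose': [[0.999, 0.043, -0.032, 585.523], [-0.053, 0.675, -0.736, -1069.765], [-0.01, 0.737, 0.676, 1154.024], [0.0, 0.0, 0.0, 1.0]]}
wrist {'fx': 371.648, 'fy': 371.648, 'cx': 313.796, 'cy': 239.295, 'tool_from_camera': [[-0.0, 0.955, 0.296, 80.758], [1.0, 0.0, 0.001, -0.455], [0.001, 0.296, -0.955, -82.21], [0.0, 0.0, 0.0, 1.0]]}
{'time_s': 0.15, 'qpos': array([ 1.11099475e+00,  4.23661148e-01,  1.63050996e+00, -2.09753898e-05,
        1.08859882e+00, -1.90014748e-02]), 'dq': array([-1.62552477e-04, -1.41595609e-03, -3.20724750e-03, -3.67227418e-05,
        1.47708252e-03, -4.78112654e-04]), 'tau': array([-2.03273949e-04, -5.44982171e+01, -2.73921329e+01,  6.43739523e-02,
        2.03733577e-02, -9.15055193e-05]), 'tool_pos': array([266.49492808, 564.960412  , 302.084572  ]), 'orientation': array([ 2.18615223e-01,  9.75810964e-01, -5.74053297e-04, -1.30554650e-04]), 'force': array([-0.17590172,  0.19141054, -0.67537961]), 'wrist_torque': array([-0.01082013, -0.03163323, -0.05532861]), 'grip_force': 0.0, 'width': 87.98335169203418}
```

View pics/scene0.png

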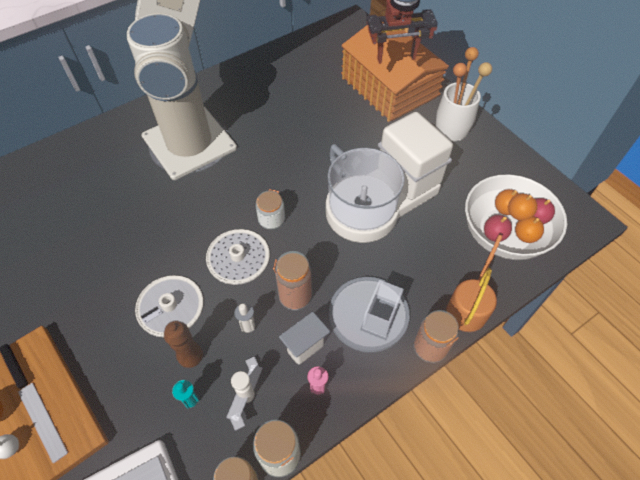

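View pics/side0.png

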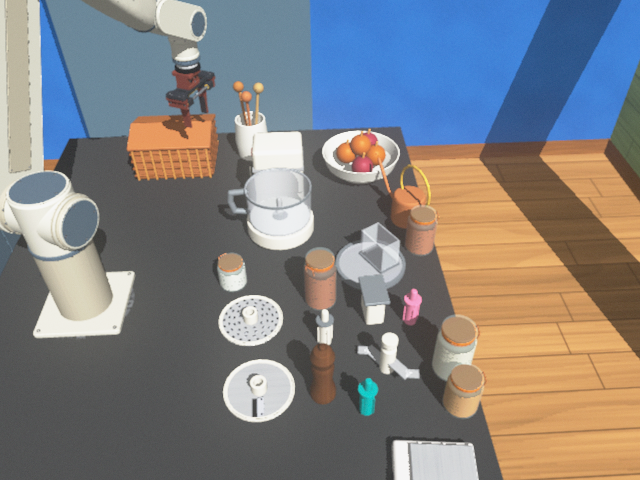

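The scene picture shows the stem at about (246,318), the slicing disc hub at (167,299), the spindle at (364,190), the pepper mill at (182,345) and the bean jar at (293,280). In the side picture the stem is at (324,327), the slicing disc hub at (258,382) and the spindle at (280,205). I'll enlarge these spots to get exact pixels.

Run:
```python
import cv2, numpy as np
S=cv2.imread("pics/scene0.png");D=cv2.imread("pics/side0.png")
def c(im,u,v,w=66,h=75,k=4):
    o=cv2.resize(im[v-h//2:v-h//2+h,u-w//2:u-w//2+w],None,fx=k,fy=k,interpolation=cv2.INTER_CUBIC)
    u0,v0=u-w//2,v-h//2
    for x in range(w):
        if (u0+x)%10==0: cv2.line(o,(x*k+2,0),(x*k+2,6),(0,255,255),1);cv2.putText(o,str(u0+x),(x*k-8,16),0,.33,(0,255,255),1)
    for y in range(h):
        if (v0+y)%10==0: cv2.line(o,(0,y*k+2),(6,y*k+2),(0,255,255),1);cv2.putText(o,str(v0+y),(8,y*k+6),0,.33,(0,255,255),1)
    return o
a=np.hstack([c(S,246,318),c(S,168,303),c(S,364,192)]);b=np.hstack([c(D,324,330),c(D,259,387),c(D,281,208)])
cv2.imwrite("pics/comp.png",np.vstack([a,b]))
```

```text
(no output)
```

View pics/comp.png

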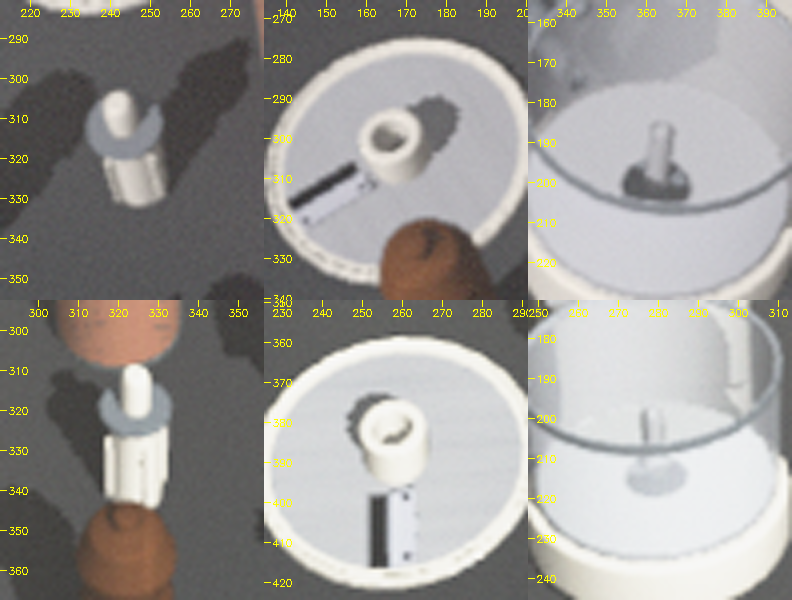

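```bash
cat > h.py <<'E'
from station import env, set_gripper, viewer, workorder
import numpy as np, cv2
from scipy.spatial.transform import Rotation as R
from scipy.optimize import least_squares
P={n:viewer.camera_params(n) for n in("scene","side")}
def proj(n,p):
    c=P[n];T=np.linalg.inv(c["pose"]);q=T[:3,:3]@np.asarray(p,float)+T[:3,3]
    return np.array([c["cx"]+c["fx"]*q[0]/-q[2],c["cy"]+c["fy"]*q[1]/q[2]])
def tri(a,b):
    r=least_squares(lambda p:np.r_[proj("scene",p)-a,proj("side",p)-b],[500,0,100]);return r.x,r.fun
def onz(n,uv,z):
    return least_squares(lambda p:proj(n,[*p,z])-uv,[500,0]).x
def wproj(s,p):
    "pixel of world point in the wrist picture taken at state s"
    c=viewer.camera_params("wrist");T=c["tool_from_camera"];Rt=R.from_quat(s["orientation"]).as_matrix()
    q=T[:3,:3].T@(Rt.T@(np.asarray(p,float)-s["tool_pos"])-T[:3,3])
    v=np.array([q[0],-q[1]]);n=np.linalg.norm(v);th=np.arctan2(n,-q[2])
    return np.array([c["cx"],c["cy"]])+c["fx"]*th*v/n
def wonz(s,uv,z,g):
    return least_squares(lambda p:wproj(s,[*p,z])-uv,g[:2]).x
def down(yaw): # tool x at world angle yaw
    return (R.from_euler("z",yaw)*R.from_euler("x",np.pi)).as_quat()
E
python3 - <<'E'
from h import *
np.set_printoptions(precision=1,suppress=True)
for n,a,b,z in[("stem",(241.8,306),(324.5,311),114),("hub",(167,299),(257.5,382.3),34),("spin",(363.8,186),(279.5,199),125),("mill",(176,325),(322,352),175),("jar",(292,262),(320,259),160),("chop",(241,381),(390,340),112),("grat",(237,251),(250,313),34)]:
    x,f=tri(a,b);print(n,x,"res",f,"z",z,onz("scene",a,z),onz("side",b,z))
E
```

```text
stem [ 628.8 -164.5  117.2] res [-0.   0.2 -0.1 -0.1] z 114 [ 626.9 -163.9] [ 629.2 -162.2]
hub [ 466.3 -295.    31.6] res [-0.   0.6 -0.4 -0.4] z 34 [ 466.2 -294.3] [ 467.6 -297.8]
spin [520.9 263.9 128. ] res [-0.   0.9 -0.7 -0.8] z 125 [516.7 267.4] [522.6 264.2]
mill [ 611.5 -309.8  156.9] res [-0.   2.6 -2.1 -1.6] z 175 [ 615.7 -307. ] [ 615.1 -328.1]
jar [622.  -22.3 157. ] res [-0.   2.  -1.6 -1.5] z 160 [619.1 -20.2] [625.7 -31.1]
chop [ 773.3 -252.6  107.5] res [-0.   0.1 -0.1 -0. ] z 112 [ 774.7 -252.7] [ 772.6 -256.2]
grat [441.6 -82.7  28.9] res [-0.   0.1 -0.1 -0.1] z 34 [444.5 -83.6] [442.4 -87.3]
```

Run:
```python
from h import *
import pickle
np.set_printoptions(precision=1,suppress=True)
q=down(np.pi/2);out={}
for n,p in[("spin",(520,265,310)),("hub",(466,-295,250)),("stem",(628,-163,300))]:
    env.reach(np.array(p,float),q);s=env.read_state();im=viewer.camera("wrist");out[n]=s
    cv2.imwrite(f"pics/w_{n}.png",im);print(n,s["time_s"],s["tool_pos"],[wproj(s,(p[0],p[1],z)) for z in(0,34,60,114,125,165)])
pickle.dump(out,open("w.pkl","wb"))
t=[cv2.imread(f"pics/w_{n}.png") for n in out]
cv2.imwrite("pics/wcomp.png",cv2.resize(np.vstack([np.hstack(t[:2]),np.hstack([t[2],t[2]*0])]),(800,600),interpolation=cv2.INTER_AREA))
```

```text
spin 1.6083 [519.6 265.8 310. ] [array([313.7, 203.8]), array([313.7, 210.8]), array([313.7, 217. ]), array([313.7, 233.6]), array([313.7, 237.7]), array([313.6, 255.7])]
hub 3.6917 [ 466.5 -294.4  250.1] [array([312.6, 216.8]), array([312.5, 226.5]), array([312.4, 235.4]), array([312.1, 260.1]), array([312.1, 266.5]), array([311.8, 295.8])]
stem 4.6083 [ 627.  -163.2  299.3] [array([314.7, 204.8]), array([314.7, 212.1]), array([314.8, 218.7]), array([314.8, 236.2]), array([314.9, 240.5]), array([314.9, 259.8])]
```

View pics/wcomp.png

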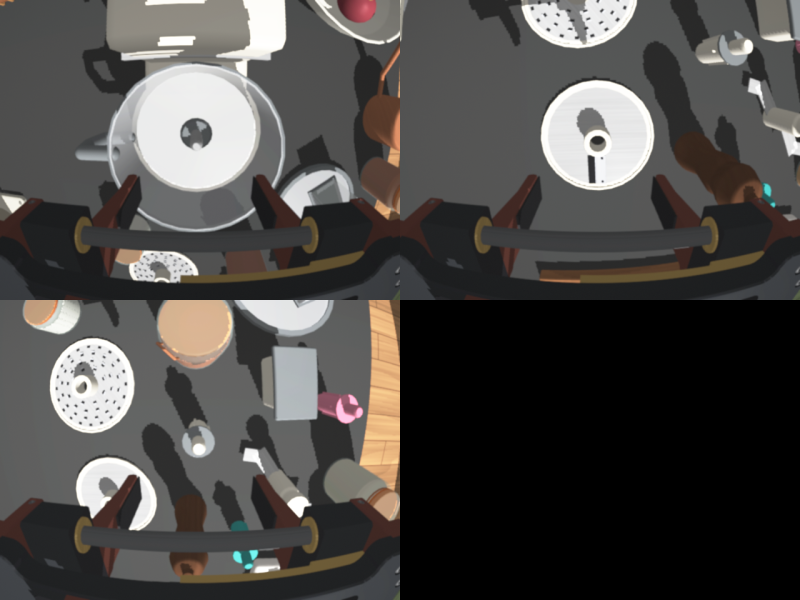

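The wrist pictures (half-scale tiles) show the spindle at about full-size (314,270), the slicing disc hub at (316,226) and the stem post at (318,240). I'll enlarge them for exact pixels.

```bash
cat > crop.py <<'E'
import cv2, numpy as np
def c(im,u,v,w=66,h=75,k=4):
    o=cv2.resize(im[v-h//2:v-h//2+h,u-w//2:u-w//2+w],None,fx=k,fy=k,interpolation=cv2.INTER_CUBIC)
    u0,v0=u-w//2,v-h//2
    for x in range(w):
        if (u0+x)%10==0: cv2.line(o,(x*k+2,0),(x*k+2,6),(0,0,255),1);cv2.putText(o,str(u0+x),(x*k-8,16),0,.33,(0,0,255),1)
    for y in range(h):
        if (v0+y)%10==0: cv2.line(o,(0,y*k+2),(6,y*k+2),(0,0,255),1);cv2.putText(o,str(v0+y),(8,y*k+6),0,.33,(0,0,255),1)
    return o
E
python3 - <<'E'
from crop import *
g=lambda n:cv2.imread(f"pics/w_{n}.png")
cv2.imwrite("pics/wc.png",np.hstack([c(g("spin"),314,268),c(g("hub"),316,226),c(g("stem"),318,236)]))
E
```

```text
(no output)
```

View pics/wc.png

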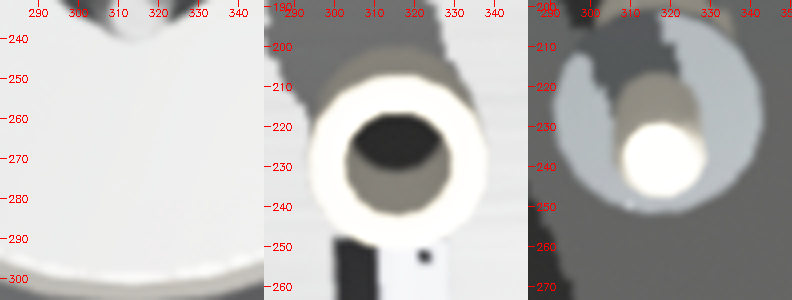

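Run:
```python
from h import *
from crop import c
import pickle
np.set_printoptions(precision=1,suppress=True)
w=pickle.load(open("w.pkl","rb"))
print("hub",wonz(w["hub"],(316,229),34,(466,-295)),"stem",wonz(w["stem"],(318.2,238.5),114,(628,-163)))
im=cv2.imread("pics/w_spin.png");cv2.imwrite("pics/ws.png",np.hstack([c(im,314,220,90,100,6)]))
```

```text
hub [ 468.9 -297.2] stem [ 630.5 -164.8]
```

View pics/ws.png

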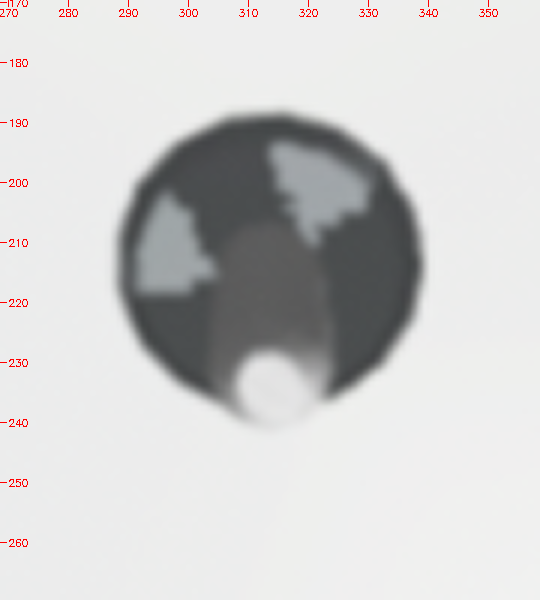

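Run:
```python
from h import *
import pickle
np.set_printoptions(precision=1,suppress=True)
w=pickle.load(open("w.pkl","rb"))
print("tip",wonz(w["spin"],(313.8,233.7),125,(520,265)),"seat",wonz(w["spin"],(313.5,213.6),66,(520,265)))
x,y=629.3,-164
set_gripper(60)
env.move_l(np.array([x,y,200.]),rate=150)
print(env.move_l(np.array([x,y,167.]),rate=60,f_stop=8))
set_gripper(0)
s=env.read_state();print(s["time_s"],s["tool_pos"],s["width"],s["grip_force"],s["force"])
env.move_l(np.array([x,y,375.]),rate=150)
s=env.read_state();print(s["time_s"],s["tool_pos"],s["width"],s["grip_force"],s["force"])
im=viewer.camera("wrist");cv2.imwrite("pics/lift.png",im)
```

```text
tip [520.1 268.1] seat [519.8 269.7]
False
7.5333 [ 629.3 -164.   167.1] 17.542228108847834 30.0000847899355 [-0.6  0.2  0.8]
9.0667 [ 628.9 -163.9  373.9] 17.25991120184281 29.999835610797163 [-0.8  0.8 -0.9]
```

Run:
```python
from h import *
from crop import c
np.set_printoptions(precision=1,suppress=True)
q=down(np.pi/2)
env.reach(np.array([519.3,268.5,375.]),q)
env.move_l(np.array([519.3,268.5,307.]),rate=100)
s=env.read_state();print(s["time_s"],s["tool_pos"],s["force"])
a,b,d=[viewer.camera(n) for n in("scene","side","wrist")]
for n,z in(("scene",140),("side",140)): print(n,"stem bottom",proj(n,(519.3,268.5,z)),"tip",proj(n,(519.3,268.5,125)),"seat",proj(n,(519.3,268.5,66)))
print([wproj(s,(519.3,268.5,z)) for z in(66,125,140)])
o=np.hstack([c(a,364,180,66,75,6),c(b,281,195,66,75,6)])
cv2.imwrite("pics/pre.png",np.vstack([o,np.pad(cv2.resize(d[:300,120:520],None,fx=.5,fy=.5),((0,0),(0,o.shape[1]-200),(0,0)))])[:600])
```

```text
11.5917 [519.7 268.6 307.5] [-0.3  0.4 -1.7]
scene stem bottom [365.2 182.8] tip [364.7 186.5] seat [363.1 200.3]
side stem bottom [278. 194.] tip [278.4 198.1] seat [279.6 213.9]
[array([312.6, 218.6]), array([312.5, 237.8]), array([312.4, 244. ])]
```

View pics/pre.png

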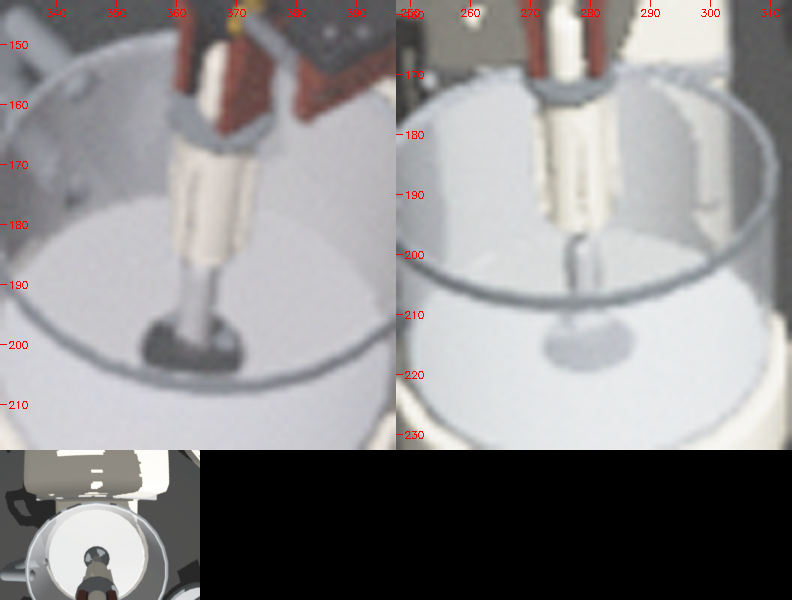

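Both fixed views show the stem's sleeve (bottom centre at scene (365.5,186), side (278,196)) in line with the spindle (scene (364,192), side (279,205)). I'll lower it now.

Run:
```python
from h import *
np.set_printoptions(precision=1,suppress=True)
def st(t):
    s=env.read_state();print(t,s["time_s"],s["tool_pos"],s["force"],s["width"])
print(env.move_l(np.array([519.3,268.5,275.]),rate=40,f_stop=8));st("engage")
print(env.move_l(np.array([519.3,268.5,231.]),rate=35,f_stop=8));st("home")
```

```text
False
engage 12.6917 [519.5 268.6 275.2] [-0.1  0.7 -1.4] 17.390054645466662
True
home 13.8 [519.3 268.5 233. ] [ 0.3 -0.7  4.8] 17.433235246227635
```

Run:
```python
from h import *
from crop import c
import pickle
np.set_printoptions(precision=1,suppress=True)
set_gripper(60)
env.move_l(np.array([519.3,268.5,396.]),rate=150)
env.hold(.2)
s=env.read_state();d=viewer.camera("wrist");a=viewer.camera("scene");b=viewer.camera("side");pickle.dump(s,open("w2.pkl","wb"))
print(s["time_s"],s["tool_pos"],wproj(s,(519.3,268.5,180)),wproj(s,(519.3,268.5,150)),proj("scene",(519.3,268.5,180)),proj("side",(519.3,268.5,180)))
cv2.imwrite("pics/set.png",np.hstack([c(d,314,235,66,75,4),c(a,366,175,66,75,4),c(b,278,190,66,75,4)]))
```

```text
16.0583 [519.1 268.4 395.2] [314.3 225.5] [314.4 216.8] [366.4 172.5] [277.2 182.8]
```

View pics/set.png

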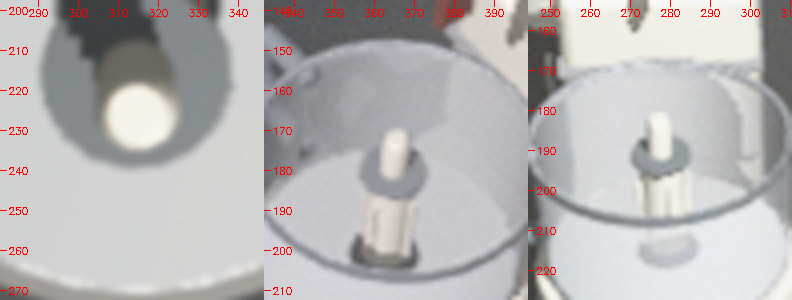

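Run:
```python
from h import *
import pickle
np.set_printoptions(precision=1,suppress=True)
s2=pickle.load(open("w2.pkl","rb"));w=pickle.load(open("w.pkl","rb"))
T=wonz(s2,(315.5,226.8),180,(519,268));H=wonz(w["hub"],(316,229),34,(468,-297));print("T",T,"H",H)
g=np.array([H[0]-(T[0]-519.3),-296.2])   # gripper centres x; y offset is kept and taken along
place=np.array([519.3,g[1]+T[1]-H[1]]);print("grasp",g,"place",place)
q=down(np.pi/2)
env.reach(np.array([*g,200.]),q)
stop=env.move_l(np.array([*g,92.]),rate=100,f_stop=8)
set_gripper(0)
s=env.read_state();print(stop,s["time_s"],s["tool_pos"],s["force"],s["width"],s["grip_force"])
env.move_l(np.array([*g,130.]),rate=80)
env.hold(.2)
s=env.read_state();print(s["time_s"],s["tool_pos"],s["force"],s["wrist_torque"],s["width"])
np.save("place.npy",place)
a,b,d=[viewer.camera(n) for n in("scene","side","wrist")]
cv2.imwrite("pics/d_a.png",np.hstack([a[220:460,60:360],b[240:480,150:450]]))
```

```text
T [520.3 267.4] H [ 468.9 -297.2]
grasp [ 467.9 -296.2] place [519.3 268.4]
False 20.0917 [ 468.1 -296.3   92.3] [-0.5  0.3  3.5] 36.54920870673513 30.00066440552473
20.9167 [ 467.6 -296.   129.5] [-0.1 -0.4 -2.3] [-0.1  0.  -0. ] 36.43992364748762
```

View pics/d_a.png

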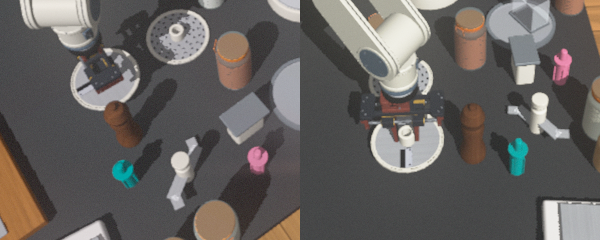

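The disc hangs level in the gripper, and the mill and everything else are undisturbed. I'll lift it, carry it over and lower it, stopping on force.

Run:
```python
from h import *
from crop import c
np.set_printoptions(precision=1,suppress=True)
def st(t):
    s=env.read_state();print(t,s["time_s"],s["tool_pos"],s["force"],s["wrist_torque"],s["width"])
p=np.load("place.npy");q=down(np.pi/2)
env.move_l(np.array([467.9,-296.2,380.]),rate=150)
env.reach(np.array([*p,380.]),q)
env.move_l(np.array([*p,280.]),rate=100);env.hold(.2);st("above")
print(env.move_l(np.array([*p,258.]),rate=30,f_stop=6));st("engage")
```

```text
above 26.275 [519.5 268.5 280.6] [-0.6 -0.5 -2.1] [-0.1  0.  -0. ] 35.990018982874716
False
engage 27.1583 [519.4 268.4 258.1] [ 0.1 -0.3 -2.8] [-0.   0.1 -0. ] 36.153773980909435
```

Run:
```python
from h import *
np.set_printoptions(precision=1,suppress=True)
def st(t):
    s=env.read_state();print(t,s["time_s"],s["tool_pos"],s["force"],s["wrist_torque"],s["width"])
p=np.load("place.npy")
print(env.move_l(np.array([*p,240.]),rate=25,f_stop=6));st("home")
set_gripper(60);env.hold(.2)
env.move_l(np.array([*p,400.]),rate=120)
s=env.read_state();d=viewer.camera("wrist")
env.reach(np.array([450.,50.,420.]),down(np.pi/2))
a,b=[viewer.camera(n) for n in("scene","side")];st("end")
for n in("scene","side"): print(n,"hub top",proj(n,(*p,184)),"disc",proj(n,(*p,154)))
k=lambda i:cv2.resize(i,(400,300),interpolation=cv2.INTER_AREA)
z=lambda i,u,v:cv2.resize(i[v-60:v+60,u-80:u+80],(400,300),interpolation=cv2.INTER_CUBIC)
cv2.imwrite("pics/end.png",np.vstack([np.hstack([z(a,366,180),z(b,279,190)]),np.hstack([k(a),k(b)])]))
```

```text
True
home 27.7667 [519.2 268.4 242.2] [ 0.4 -0.1  4.9] [-0.1  0.2  0. ] 36.28743383365514
end 31.0833 [450.7  50.9 419.9] [0.1 0.4 0. ] [-0.  0.  0.] 59.60367733177148
scene hub top [366.5 171.5] disc [365.5 179.3]
side hub top [277.1 181.6] disc [277.7 190.1]
```

View pics/end.png

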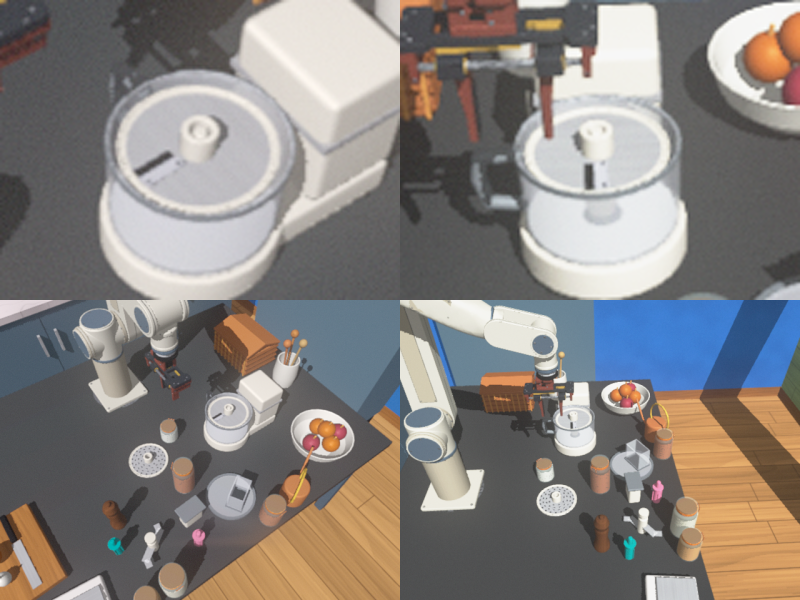

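The slicing disc lies level inside the bowl rim, with its hub where it should be and the post visible in the hole. Contact came at 242.2 against an expected 242.3, all bystanders stand where they were, and the robot is clear.

```bash
python3 -c "
from station import workorder
print(workorder.sign_off())"
```

```text
the job is handed in; nothing more can be done
None
```

The job is handed in: the stem is fully home on the spindle, the slicing disc lies level on its collar, and nothing else on the worktop was moved (about 31 s of the 67 s allowed).

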